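# Open the push-to-open vial box

### The arm

A 6-joint arm with a two-finger parallel gripper is mounted at the origin on a cart in front of the work surface, level with it; the furniture and walls round the work are solid. World frame = base frame: x ahead of the robot, y to its left, z up, the work surface at z = 0. Lengths are in m, angles in rad, forces in N, time in s.
With the tool pointing down it reaches from about 0.35 to 0.85 m from the base axis. Payload 8.1 kg.
Tool frame: the origin (TCP) lies at the very end of the fingers, on their centre line; the grasp point (between the pads) lies 19 mm behind it; z points along the fingers, y is the line along which they close (so a half turn about z gives the same grasp; the last joint's range is limited). The gripper opens to 93 mm and grips with 3 to 60 N. Pads are 15 mm wide; open, the fingers measure 128 mm over their backs; the gripper's body (75 mm by 188 mm) begins 65 mm behind the grasp point.
Start: joints at [1.147, 0.13, 1.488, -0, 1.523, -0.085], TCP at [0.199, 0.566, 0.219] pointing down, gripper open.
Joint ranges: [-2.96, 2.96], [-0.89, 2.26], [0.02, 2.5], [-1.34, 4.48], [0, 2.73], [-2.66, 2.66]. Speed limits (rad/s): [2.39, 2.39, 2.79, 3.14, 3.14, 3.14].

### API

Orientations are given as a rotation vector (axis times angle).
In Python, from plant import robot gives the robot as it stands. The module is installed in compiled form; this text tells all that it offers.
- The arm moves only by the tool play_rows, never from a script. Its argument "increments" is text: rows parted by semicolons, each of 5 numbers parted by spaces: the shift along the tool's x, y, z in mm, then the turn about the tool's z in degrees, then the closure, from -1 (fully open) to 1 (shut). In form: dx dy dz yaw claw; .... A call has 1 to 20 rows; each row is the pose to reach, as a shift and turn from the pose commanded when the call began, along the tool's axes at that moment; what a row does not reach only later rows make up. A row lasts 1/10 s, in which the tool goes at most 50 mm and 8.59 degrees, less where a joint would pass 70% of its speed; a pose out of reach is approached as far as the arm can. A call with a gripper value outside its range is refused whole. The fingers move at their own pace and stop on an object; "force" is the grip in N (left out, the last holds). Time passes only in rows, so rows that repeat a pose let the fingers close. It gives the time, the measured TCP pose, the force, the opening and the grip force at its end, in the units of the state.
- robot.read_state(): the state, without advancing time (a new reading comes with each control period).
- robot.read_camera(name): name is "scene" or "top" or "wrist"; returns the picture (384x512x3 uint8, blue, green, red); there is no depth.
- robot.calibration(name): a dict with "vertical_fov" (degrees; the focal length in pixels is half the picture's height over the tangent of half this angle, whatever the lens; pixels are square), "cx", "cy" (the principal point, pixels), "rvec" (rotation vector, rad) and "tvec" (3), from world to camera coordinates, as OpenCV has them. Camera axes: x right, y down, z forward; pixel columns grow to the right and rows downward; lengths in m; the calibration is good to about 2 mm. A picture is of the moment at which its call begins: read the wrist's pose just before it. calibration takes no time and is no camera call; for the wrist camera it gives the pose at the moment of the call.
- robot.close_job(): hands the job in; it is judged then, once.
Trained networks look in the newest picture that a camera, given by its name, has taken for a name from the list of things; names that differ only in an ending like _2 or _b are one class to them, and where a whole thing is asked for, a point or a joint stands for the part that bears it (a point fixed in the world has none). Each returns a list of dicts, best first, with "conf" (0 to 1); they miss things now and then, are a little off and sometimes report something else, mostly with a low value. They report only what shows in the picture. A call takes as long as a camera call.
- robot.recognise(camera, query): "centre" ([x, y, z] in m, in world coordinates, good to about 4 mm: the middle of the surface that is visible of it).
- robot.regions_of(camera, query): "pixels" (384x512 bool, what is visible of it).
- robot.landmark_of(camera, query): "centre" ([x, y, z] in m, in world coordinates, good to about 4 mm: a listed point, or the origin of a listed thing).
The state is a dict: "t": time; "q": joint angles; "dq": joint speeds; "joint_torque": joint torques, N m; "tool_pos": TCP position; "orientation": TCP orientation; "force": force on the tool from outside, world axes, zero at the start; "wrist_torque": the same for the moment, N m; "opening": finger opening in m; "gripper_force": force on a finger pad.
Only numpy, scipy, OpenCV 4.12 (cv2) and the standard library are available. Lean on these libraries where they do the work, as an engineer would, in place of code of your own. Each camera call takes 0.05 s, during which the arm holds its last target. There are 200 camera calls.

### The job

Open the smaller of the two lidded desk boxes so the vials in it can be reached: press its lid down at the round pad until the catch lets go, and take your finger right away so that the lid springs ajar by itself. Then, with a fingertip under the raised front edge, push the lid back until it stands upright or leans beyond upright. Leave both boxes standing where they are, without lifting them, keep the larger box shut, and do not disturb the other things on the desk.

Things in the scene. Friction and masses are not known exactly. Their poses are not given: they have to be found in the camera images.
- small_box: the smaller of two lidded white plastic desk boxes with grey lids, 120 (x) x 120 (y) x 80 mm high, loose on the desk, weighted, about 1.6 kg. Origin at the centre of its underside; its x axis points from the front (pad side) to the hinge side at the back, y to the left, z up. Side walls 4 mm thick, rim 80 mm above the desk. Three vials stand inside (up to 62 mm above the desk)
- small_lid (a joint): hinge angle of the small lid in rad: 0 shut (lid top level with the rim), negative pressed in, positive open, pi/2 upright, stop at 1.8. A push-to-open catch holds it at 0 against a spring; it cannot be pulled open. Let go after pressing, it springs to about 0.75 (front edge 74 mm up); above that the lightly stiff hinge stays wherever it is pushed (under 2 N at the edge). It does not lock again
- small_lid_pad (a point): top centre of the small lid's press pad, a round 32 mm disc raised 2 mm, on the lid's middle line, 30 mm behind its front edge, 79 mm in front of the hinge axis, 82 mm above the desk when shut; moves with the lid. About 3 N presses it in; 2.4 mm down (joint -0.03) the catch lets go, 4.7 mm down (joint -0.06) is a firm stop
- small_lid_edge (a point): middle of the front edge of the small lid (an inset grey plate 109 mm deep, 108 mm wide, 8 mm thick, smooth, with a rounded front edge, hinged along the back), at half its thickness, 109 mm from the hinge axis; moves with the lid. The lid's catch hook sticks out 14 mm from its underside, 6 to 18 mm behind the front edge, within 20 mm of its right-hand end (-y); the middle is clear
- small_lid_hinge (a point): middle of the small lid's hinge axis, which runs along the box's y; 55 mm behind the box's centre, 76 mm above the desk
- large_box: the larger box of the same make, 160 (x) x 190 (y) x 80 mm, loose, weighted, about 2.3 kg; origin at the centre of its underside, axes as the small box. To be left shut
- large_lid (a joint): hinge angle of the large box's lid in rad, 0 shut; it has a push-to-open catch of the same kind, so keep off it
- mug: blue and white mug, 78 x 112 x 92 mm, loose; origin at the centre of its underside; leave alone
- stapler_red: red and black stapler, 34 x 130 x 52 mm, loose; origin at the centre of its underside; leave alone
- cards: bundle of white label cards, 57 x 85 x 13 mm, loose; origin at the centre of its underside; leave alone
- tape: roll of beige tape lying flat, 104 x 102 x 25 mm, loose; origin at the centre of its underside; leave alone

How it is judged:
On the way, in this order (a step that is already met when the one before it is completed fails the run):
1. the small lid is pressed in (past -0.02 rad) (value of joint small_lid below -0.02 rad).
2. the small lid stands ajar by its own spring (0.4 to 1.1 rad) with no finger on the box (value of joint small_lid between 0.4 and 1.1 rad and contact force between the fingers and small_box below 0.1 N), for 0.1 s.
At the end, for the whole second after the job is handed in: the small box's lid rests open at 1.35 rad (77 degrees) or more, the small box stands level within 40 mm of where it started, and the large box is shut and within 30 mm of where it started (value of joint small_lid above 1.35 rad and velocity of joint small_lid between -0.1 and 0.1 rad/s and value of joint large_lid below 0.05 rad and linear speed of small_box below 0.02 m/s and distance of small_box from where it was at the start of the episode below 0.04 m and angle between small_box's own z axis and vertical below 0.05 rad and distance of large_box from where it was at the start of the episode below 0.03 m); the robot touches nothing.
It fails at once if the small box is lifted (15 mm), or shifted by more than 40 mm (height (world z) of small_box above 0.015 m or distance of small_box from where it was at the start of the episode above 0.04 m).
It fails at once if the large box is opened, lifted (15 mm) or shifted by more than 30 mm (value of joint large_lid above 0.05 rad or height (world z) of large_box above 0.015 m or distance of large_box from where it was at the start of the episode above 0.03 m).
It fails at once if the mug, stapler, cards or tape is moved by more than 25 mm or lifted (distance of any of mug, stapler_red, cards, tape from where it was at the start of the episode above 0.025 m).
It also fails if it takes over 42 s, if anything falls off the work surface, if the arm or the gripper's body presses on something with over 40 N, if the wrist force passes 120 N, or if a joint passes its speed limit or range.

## Working session

There is one attempt and no reset: what is moved stays moved. The work goes in short steps, Python scripts to look and compute and a tool call to move; the robot and the scene stay as the last step left them, time stands still between calls to the robot, and variables do not carry over. Pictures are saved under pics/ and viewed, at most 10 in all, crops included, and the job is handed in when it is done.

Besides the shell and the picture viewer there is one more tool, called after ">>>" as name(argument=value, ...) on one line, values as JSON. play_rows: Moves the arm, as the interface text tells. Its arguments: {"type":"object","properties":{"increments":{"type":"string"},"force":{"type":"number"}},"required":["increments"]}

```bash
mkdir -p pics; python3 - <<'E'
from plant import robot
import cv2,numpy as np
s=robot.read_state();print(s['t'],s['tool_pos'],s['orientation'])
print(np.round(cv2.Rodrigues(np.array(s['orientation']))[0],3))
a=robot.read_camera('scene');b=robot.read_camera('top')
cv2.imwrite('pics/a.png',np.vstack([a,b])[:, :]) if 0 else None
cv2.imwrite('pics/a.png',cv2.resize(np.hstack([a,b]),(800,300)))
cv2.imwrite('pics/top.png',b)
for c in('top','scene'):
  for n in('small_lid_pad','small_lid_edge','small_lid_hinge','small_box','large_box','mug','stapler_red','cards','tape'):
    print(c,n,[(np.round(d['centre'],3),round(d['conf'],2)) for d in robot.landmark_of(c,n)][:2])
E
```

```text
0.0 [0.19915982 0.56538577 0.21760994] [-5.29584453e-01 -3.09618126e+00  2.74263603e-03]
[[-0.943  0.332 -0.001]
 [ 0.332  0.943 -0.002]
 [ 0.    -0.002 -1.   ]]
top small_lid_pad [(array([0.512, 0.13 , 0.082]), 0.64)]
top small_lid_edge [(array([0.48 , 0.114, 0.077]), 0.97)]
top small_lid_hinge [(array([0.588, 0.149, 0.08 ]), 0.67)]
top small_box [(array([0.533, 0.131, 0.001]), 0.69), (array([ 0.668, -0.434,  0.001]), 0.17)]
top large_box [(array([ 0.495, -0.132, -0.004]), 0.8)]
top mug [(array([ 0.668, -0.432, -0.001]), 0.61)]
top stapler_red [(array([ 0.54 , -0.483,  0.   ]), 0.94)]
top cards [(array([ 0.384, -0.021,  0.001]), 0.78)]
top tape [(array([ 0.689,  0.272, -0.001]), 0.81)]
scene small_lid_pad [(array([0.507, 0.129, 0.081]), 0.81)]
scene small_lid_edge [(array([0.479, 0.114, 0.074]), 0.92)]
scene small_lid_hinge []
scene small_box [(array([0.536, 0.132, 0.001]), 0.61)]
scene large_box [(array([ 0.491, -0.13 ,  0.005]), 0.88)]
scene mug [(array([ 0.675, -0.431,  0.002]), 0.84), (array([ 0.542, -0.485,  0.   ]), 0.56)]
scene stapler_red []
scene cards [(array([ 0.387, -0.017, -0.003]), 0.71)]
scene tape [(array([ 0.69 ,  0.266, -0.002]), 0.6)]
```

View pics/top.png

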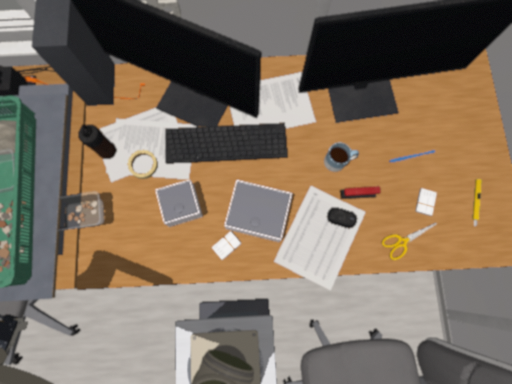

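View pics/a.png

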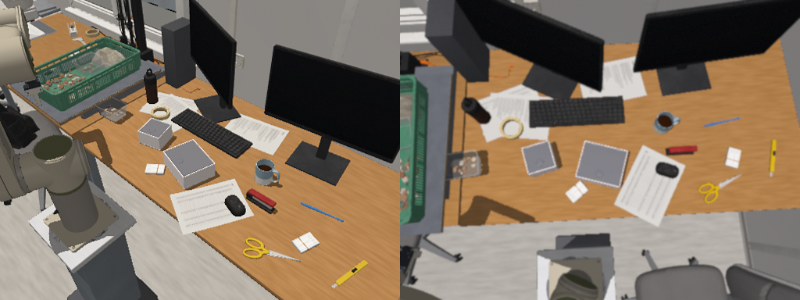

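```bash
python3 - <<'E'
from plant import robot
import cv2,numpy as np
c=robot.calibration('top');print(c)
for n in('small_lid','small_lid_pad','small_box'):
  for d in robot.regions_of('top',n)[:1]:
    m=d['pixels'].astype(np.uint8);k=max(cv2.findContours(m,0,2)[0],key=cv2.contourArea)
    r=cv2.minAreaRect(k);print(n,d['conf'],r,cv2.boxPoints(r).round(1).tolist())
E
```

```text
{'vertical_fov': 55.37723635584807, 'cx': 251.63330442195002, 'cy': 194.72612906876677, 'rvec': array([ 2.04712301, -2.15945765,  0.24433247]), 'tvec': array([-0.08156097,  0.54737721,  1.16544658])}
small_lid 0.62 ((176.6238555908203, 200.41285705566406), (32.9492301940918, 33.90705108642578), 73.3007583618164) [[155.6999969482422, 189.5], [188.10000610351562, 179.8000030517578], [197.60000610351562, 211.3000030517578], [165.10000610351562, 221.10000610351562]]
small_lid_pad 0.95 ((176.84857177734375, 200.3070526123047), (32.33666229248047, 33.5605583190918), 75.0685806274414) [[156.5, 189.0], [188.89999389648438, 180.39999389648438], [197.1999969482422, 211.60000610351562], [164.8000030517578, 220.3000030517578]]
small_box 0.88 ((177.57798767089844, 202.92660522460938), (41.56966018676758, 40.228702545166016), 73.3007583618164) [[152.3000030517578, 188.8000030517578], [190.89999389648438, 177.1999969482422], [202.8000030517578, 217.10000610351562], [164.3000030517578, 228.60000610351562]]
```

The small box sits at about (178,202) in the top view. The large box is at (258,210), the tape at (142,163) and the cards at (226,245). The area around the small box is clear. Next I fit the box pose.

```bash
cat > h.py <<'E'
import cv2,numpy as np
from plant import robot
def plane(cam,uv,z):
    c=robot.calibration(cam);f=192/np.tan(np.radians(c['vertical_fov']/2))
    R=cv2.Rodrigues(np.array(c['rvec']))[0];o=-R.T@np.array(c['tvec'])
    d=np.c_[(np.array(uv)-[c['cx'],c['cy']])/f,np.ones(len(uv))]@R
    return o+d*((z-o[2])/d[:,2])[:,None]
def quad(cam,name):
    m=robot.regions_of(cam,name)[0]['pixels'].astype(np.uint8)
    k=max(cv2.findContours(m,0,2)[0],key=cv2.contourArea)[:,0].astype(float)
    r=cv2.minAreaRect(plane(cam,k,.08)[:,:2].astype(np.float32)*1000)
    return r
def to_tool(p):   # shift to world point p in tool axes, mm
    s=robot.read_state();R=cv2.Rodrigues(np.array(s['orientation']))[0]
    return R.T@(np.array(p)-s['tool_pos'])*1000
E
python3 - <<'E'
from h import *
robot.read_camera('top');print(quad('top','small_lid'))
for p in ([.51,.129,.25],[.48,.119,.25]): print(to_tool(p).round())
print(robot.calibration('wrist'))
E
```

```text
((531.4375, 138.3291778564453), (114.24153137207031, 108.72737121582031), 14.433462142944336)
[-438. -309.  -31.]
[-413. -328.  -31.]
{'vertical_fov': 58.05544600171911, 'cx': 257.61369656809774, 'cy': 187.61705649905647, 'rvec': array([-2.36370106, -1.67453793, -0.24179768]), 'tvec': array([-0.60077762, -0.0328191 ,  0.39197213])}
```

>>> play_rows(increments="-100 -75 -31 -8 1; -150 -105 -31 -15 1; -200 -140 -31 -20 1; -250 -180 -31 -25 1; -300 -215 -31 -30 1; -350 -250 -31 -35 1; -400 -300 -31 -35 1; -413 -328 -31 -35 1; -413 -328 -31 -35 1; -413 -328 -31 -35 1; -413 -328 -31 -35 1; -413 -328 -31 -35 1; -413 -328 -31 -35 1; -413 -328 -31 -35 1; -413 -328 -31 -35 1; -413 -328 -31 -35 1", force=10)

```text
t: 2.85
tool_pos: [0.4795, 0.1204, 0.2497]
orientation: [-0.429, 3.112, 0.0]
force: [0.6, -0.1, 0.5]
opening: 0.0005
gripper_force: 0.0
```

```bash
python3 - <<'E'
from h import *
s=robot.read_state();print(s['t'],s['tool_pos'],s['orientation'],s['opening'],s['force'],s['q'])
b=robot.read_camera('wrist');cv2.imwrite('pics/w1.png',b)
for n in ('small_lid_pad','small_lid_edge','small_lid_hinge','small_box'):
    print(n,[(np.round(d['centre'],3),round(d['conf'],2)) for d in robot.landmark_of('wrist',n)][:2])
print(quad('wrist','small_lid'))
E
```

```text
2.85 [0.47953347 0.12035624 0.24971076] [-4.28926153e-01  3.11206107e+00  1.93399503e-04] 0.0005250043765214772 [ 0.58892692 -0.13284487  0.5092289 ] [ 1.42068020e-01 -1.69935771e-01  1.72830019e+00  1.22563252e-04
  1.58311578e+00 -1.70265502e+00]
small_lid_pad [(array([0.514, 0.127, 0.08 ]), 0.71)]
small_lid_edge [(array([0.478, 0.122, 0.072]), 0.95)]
small_lid_hinge [(array([ 0.382, -0.017, -0.   ]), 0.26)]
small_box [(array([0.534, 0.136, 0.001]), 0.65)]
((531.6334228515625, 134.1648406982422), (111.305419921875, 109.45931243896484), 14.431496620178223)
```

View pics/w1.png

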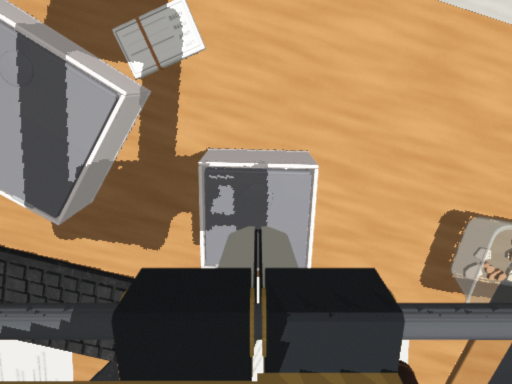

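The wrist view shows the small box aligned with the tool, its front rim at row 166 and columns 203–317. I move to just above the pad.

>>> play_rows(increments="-20 0 40 0 1; -32 -1 85 0 1; -32 -1 125 0 1; -32 -1 150 0 1; -32 -1 160 0 1; -32 -1 160 0 1; -32 -1 160 0 1")

```text
t: 3.85
tool_pos: [0.5121, 0.1271, 0.0913]
orientation: [-0.426, 3.11, 0.0]
force: [0.3, 0.5, -0.4]
opening: 0.0004
gripper_force: 0.0
```

>>> play_rows(increments="0 0 5 0 1; 0 0 8 0 1; 0 0 9 0 1; 0 0 10 0 1; 0 0 10 0 1; 0 0 10 0 1")

```text
t: 4.45
tool_pos: [0.5116, 0.127, 0.0802]
orientation: [-0.426, 3.111, 0.0]
force: [2.1, 0.7, 4.4]
opening: -0.0002
gripper_force: 1.4
```

>>> play_rows(increments="0 0 1 0 1; 0 0 2 0 1; 0 0 2.5 0 1; 0 0 2.5 0 1")

```text
t: 4.85
tool_pos: [0.5114, 0.127, 0.0778]
orientation: [-0.426, 3.112, -0.0]
force: [0.2, 0.1, 7.8]
opening: 0.0007
gripper_force: 3.7
```

>>> play_rows(increments="10 0 -50 0 1; 25 0 -100 0 1; 45 0 -140 0 1; 70 0 -150 0 1; 80 0 -150 0 1; 80 0 -150 0 1; 80 0 -150 0 1; 80 0 -150 0 1")

```text
t: 5.65
tool_pos: [0.4336, 0.1055, 0.2254]
orientation: [0.426, -3.11, -0.0]
force: [0.5, 0.0, -0.5]
opening: 0.0005
gripper_force: 0.0
```

```bash
python3 - <<'E'
from h import *
s=robot.read_state();print(s['t'],s['tool_pos'],s['force'])
b=robot.read_camera('wrist');a=robot.read_camera('scene')
cv2.imwrite('pics/w2.png',np.hstack([cv2.resize(b,(400,300)),cv2.resize(a[120:300,80:320],(400,300))]))
for c in('wrist','scene'):
  for n in ('small_lid_pad','small_lid_edge','small_lid_hinge','small_box'):
    print(n,[(np.round(d['centre'],3),round(d['conf'],2)) for d in robot.landmark_of(c,n)][:2])
E
```

```text
5.65 [0.43364069 0.10547298 0.22538123] [ 0.49560509  0.0436396  -0.54227083]
small_lid_pad [(array([0.538, 0.131, 0.132]), 0.38)]
small_lid_edge [(array([0.51 , 0.128, 0.147]), 0.55)]
small_lid_hinge [(array([0.507, 0.128, 0.147]), 0.73)]
small_box [(array([0.535, 0.135, 0.002]), 0.85)]
small_lid_pad [(array([0.532, 0.132, 0.131]), 0.55)]
small_lid_edge [(array([0.508, 0.124, 0.15 ]), 0.53), (array([0.586, 0.144, 0.08 ]), 0.31)]
small_lid_hinge [(array([0.585, 0.146, 0.077]), 0.77)]
small_box [(array([ 0.535,  0.133, -0.001]), 0.87)]
```

View pics/w2.png

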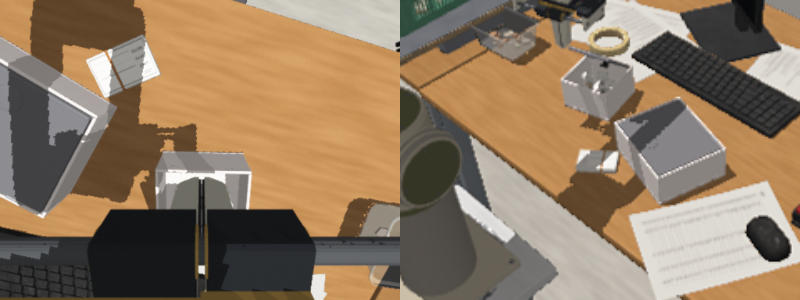

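The lid is ajar: both cameras put its edge at about (0.509, 0.126, 0.149). The scene crop shows the raised lid and vials at (597,80), and the large box is shut. Next I lower the finger in front of it, then push.

>>> play_rows(increments="0 0 45 0 1; 0 0 85 0 1; 0 0 103 0 1; 0 0 103 0 1; -25 0 103 0 1; -45 0 103 0 1; -60 0 103 0 1; -70 0 103 0 1; -80 0 103 0 1; -90 0 103 0 1; -90 0 103 0 1")

```text
t: 7.25
tool_pos: [0.5218, 0.1299, 0.1246]
orientation: [-0.426, 3.111, 0.0]
force: [0.0, 0.9, -1.2]
opening: 0.0002
gripper_force: 0.0
```

>>> play_rows(increments="-10 0 0 0 1; -20 0 0 0 1; -30 0 0 0 1; -38 0 0 0 1; -44 0 0 0 1; -50 0 0 0 1; -55 0 0 0 1; -57 0 0 0 1; -57 0 0 0 1; -57 0 0 0 1")

```text
t: 8.25
tool_pos: [0.5755, 0.145, 0.1241]
orientation: [-0.426, 3.113, 0.0]
force: [0.0, -0.3, 0.4]
opening: 0.0005
gripper_force: 0.0
```

```bash
python3 - <<'E'
from h import *
a=robot.read_camera('scene');robot.read_camera('top')
cv2.imwrite('pics/s3.png',cv2.resize(a[100:280,80:320],(800,600),interpolation=2))
for c in('scene','top'):
  for n in ('small_lid_pad','small_lid_edge','small_lid_hinge','small_box'):
    print(n,[(np.round(d['centre'],3),round(d['conf'],2)) for d in robot.landmark_of(c,n)][:2])
E
```

```text
small_lid_pad [(array([0.6  , 0.149, 0.153]), 0.78)]
small_lid_edge [(array([0.59 , 0.145, 0.186]), 0.81), (array([ 0.533,  0.134, -0.002]), 0.31)]
small_lid_hinge [(array([0.585, 0.146, 0.076]), 0.59)]
small_box [(array([0.536, 0.132, 0.001]), 0.68), (array([ 0.674, -0.432,  0.005]), 0.41)]
small_lid_pad [(array([0.6  , 0.15 , 0.157]), 0.48)]
small_lid_edge [(array([0.589, 0.144, 0.185]), 0.57)]
small_lid_hinge [(array([0.584, 0.147, 0.079]), 0.61)]
small_box []
```

View pics/s3.png

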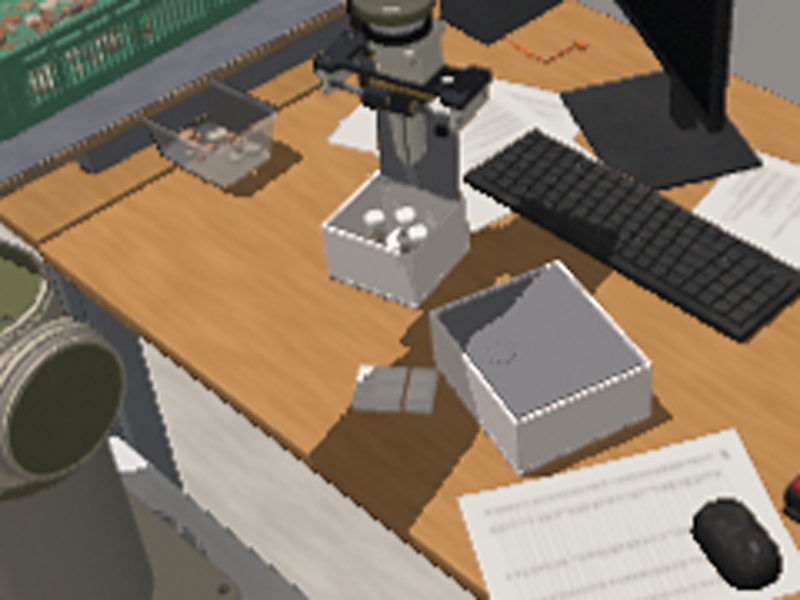

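The lid stands upright behind the finger at about (420,150), with its edge 5 mm behind the hinge, which is roughly 1.6 rad. I back the finger away.

>>> play_rows(increments="15 0 0 0 1; 40 0 0 0 1; 75 0 0 0 1; 110 0 -20 0 1; 140 0 -60 0 1; 150 0 -110 0 1; 150 0 -130 0 1; 150 0 -130 0 1; 150 0 -130 0 1; 150 0 -130 0 1; 150 0 -130 0 1")

```text
t: 9.85
tool_pos: [0.4303, 0.1045, 0.2523]
orientation: [0.426, -3.109, -0.0]
force: [-0.4, -0.1, 0.4]
opening: 0.0005
gripper_force: 0.0
```

```bash
python3 - <<'E'
from h import *
s=robot.read_state();print(s['t'],s['tool_pos'],s['force'],np.abs(s['dq']).max())
robot.read_camera('scene');robot.read_camera('top')
for c in('scene','top'):
  for n in ('small_lid_pad','small_lid_edge','small_lid_hinge','small_box'):
    print(n,[(np.round(d['centre'],3),round(d['conf'],2)) for d in robot.landmark_of(c,n)][:2])
E
```

```text
9.85 [0.43026854 0.10454776 0.25226603] [-0.4304075  -0.08316696  0.35491046] 0.005022135949330789
small_lid_pad [(array([0.597, 0.152, 0.154]), 0.87)]
small_lid_edge [(array([0.59 , 0.145, 0.184]), 0.92)]
small_lid_hinge [(array([0.588, 0.146, 0.074]), 0.79)]
small_box [(array([ 0.535,  0.132, -0.001]), 0.65)]
small_lid_pad [(array([0.599, 0.15 , 0.154]), 0.52)]
small_lid_edge [(array([ 0.668, -0.435,  0.002]), 0.71), (array([0.59 , 0.143, 0.181]), 0.66)]
small_lid_hinge [(array([0.582, 0.147, 0.077]), 0.7)]
small_box [(array([0.531, 0.13 , 0.001]), 0.76)]
```

```bash
python3 -c "
from plant import robot
print(robot.close_job())"
```

```text
the job is handed in; nothing more can be done
None
```

I opened the small box: its lid sprang ajar by itself after the press and now stands at about 1.6 rad, just past upright; the box hasn't measurably moved, the large box looked shut with the lid already upright, the arm is clear, and the job is handed in (no verdict was shown).

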